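# Pack the jam jars at the end of the labelling line

### The job

Stop the labelling line by swinging the roller lever of the limit switch at the belt's end over, the way the jars travel, until it clicks, hold it there a moment and let it spring back. Then pack every lidded jar waiting on the belt into the divided crate, upright on the crate's floor, one to a cell; the jar that has no lid stays standing on the belt, and the tape roll, the stack of lids and the spray bottle stay where they are. When all are packed, swing the lever over until it clicks again, for a moment, and let it spring back, to set the line running.

Things in the scene. Friction and masses are not known exactly. Their poses are not given: they have to be found in the camera images.
- stop_lever (a joint): swing of the limit switch's roller lever, rad: 0 at rest (lever pointing across the belt, along the conveyor's +x), growing as the roller is pushed downstream (the conveyor's -y) about the upright shaft. It clicks at 0.45, and the lever comes to its hard stop at 1.1. A spring brings it back to 0 when let go; about 1.2 N at the roller starts it moving, 3.1 N holds it at the click, 5.8 N at the stop.
- roller (a point): centre of the lever's black roller (upright cylinder 25 mm across, 20 mm tall, free to turn, on top of a flat steel lever 5 mm thick, 13 mm wide; the roller spans z 123 to 144 mm above the table). It lies 85 mm from the shaft.
- conveyor: fixed, still belt conveyor. Origin on the table under the middle of the belt's end; +y upstream. White belt 250 mm wide, top 75 mm above the table, y = 0 to 860 mm; guide rails at x = +-129 mm, tops 112 mm up; end plate at y = -31 mm, top 102 mm up. Lever shaft upright at x = -166, y = 50 mm, lever 119 mm up, on a grey 42 mm square switch body. Jars stand at y = 110 to 455 mm.
- crate: fixed grey divided crate on the table, 257 mm (its x) x 173 mm (its y), 40 mm high, 3 cells along x by 2 along y. Origin under its centre. Floor, outer walls and dividers are 5 mm thick, all walls and dividers 40 mm high. Cell centres at x = -84, 0, +84 mm and y = -42, +42 mm; each cell is about 79 mm square inside. Empty at the start.
- jar0: closed jam jar with a white lid, 60 mm across, 80 mm tall, about 0.27 kg; origin under its centre, z up its axis. Stands upright on the belt at the start; may be absent (4 to 6 of the six are there).
- jar1: closed jam jar with a white lid, 60 mm across, 80 mm tall, about 0.27 kg; origin under its centre, z up its axis. Stands upright on the belt at the start; may be absent (4 to 6 of the six are there).
- jar2: closed jam jar with a white lid, 60 mm across, 80 mm tall, about 0.27 kg; origin under its centre, z up its axis. Stands upright on the belt at the start; may be absent (4 to 6 of the six are there).
- jar3: closed jam jar with a white lid, 60 mm across, 80 mm tall, about 0.27 kg; origin under its centre, z up its axis. Stands upright on the belt at the start; may be absent (4 to 6 of the six are there).
- jar4: closed jam jar with a white lid, 60 mm across, 80 mm tall, about 0.27 kg; origin under its centre, z up its axis. Stands upright on the belt at the start; may be absent (4 to 6 of the six are there).
- jar5: closed jam jar with a white lid, 60 mm across, 80 mm tall, about 0.27 kg; origin under its centre, z up its axis. Stands upright on the belt at the start; may be absent (4 to 6 of the six are there).
- open_jar: the same jar without its lid, open mouth showing (60 mm across, 75 mm tall, neck 53 mm), upright somewhere among the others on the belt. It stays on the belt; origin under its centre.
- tape_roll: cardboard roll of packing tape lying flat, ring 90 mm across, 48 mm high; origin under its centre. Not part of the job.
- lid_stack: stack of spare white lids, 59 mm across, 51 mm high, standing on the table; origin under its centre. Not part of the job.
- spray: white spray bottle, 72 mm across, 190 mm tall, standing on the table; origin under its centre. Not part of the job.
Not all that is in view belongs to the job. Leave any green look-alike of the jar0 alone. Leave any purple look-alike of the jar4 alone.

How it is judged:
On the way, in this order (a step that is already met when the one before it is completed fails the run):
1. the switch lever is pushed over past its click (0.45 rad) (value of joint stop_lever above 0.45 rad), for 0.2 s.
2. the lever is let go and springs back (under 0.1 rad) (value of joint stop_lever below 0.1 rad), for 0.2 s.
3. every lidded jar stands upright on the floor of a crate cell (x of jar0 in the frame of crate between -0.122 and 0.122 m and y of jar0 in the frame of crate between -0.08 and 0.08 m and z of jar0 in the frame of crate between -0.005 and 0.012 m and angle between each of jar0, jar1, jar2, jar3, jar4, jar5's own z axis and vertical below 0.12 rad and linear speed of each of jar0, jar1, jar2, jar3, jar4, jar5 below 0.03 m/s and x of jar1 in the frame of crate between -0.122 and 0.122 m and y of jar1 in the frame of crate between -0.08 and 0.08 m and z of jar1 in the frame of crate between -0.005 and 0.012 m and x of jar2 in the frame of crate between -0.122 and 0.122 m and y of jar2 in the frame of crate between -0.08 and 0.08 m and z of jar2 in the frame of crate between -0.005 and 0.012 m and x of jar3 in the frame of crate between -0.122 and 0.122 m and y of jar3 in the frame of crate between -0.08 and 0.08 m and z of jar3 in the frame of crate between -0.005 and 0.012 m and x of jar4 in the frame of crate between -0.122 and 0.122 m and y of jar4 in the frame of crate between -0.08 and 0.08 m and z of jar4 in the frame of crate between -0.005 and 0.012 m and x of jar5 in the frame of crate between -0.122 and 0.122 m and y of jar5 in the frame of crate between -0.08 and 0.08 m and z of jar5 in the frame of crate between -0.005 and 0.012 m), for 0.3 s.
4. the lever is pushed over past its click again (value of joint stop_lever above 0.45 rad), for 0.2 s.
At the end, for the whole second after the job is handed in: Lever back under 0.1 rad; every lidded jar at rest in a crate cell, upright within 0.12 rad, underside under 12 mm above the table; the lidless jar upright on the belt; tape roll, lid stack and spray bottle within 50 mm of their start (all of step 3 and value of joint stop_lever below 0.1 rad and z of open_jar in the frame of conveyor between 0.06 and 0.095 m and angle between open_jar's own z axis and vertical below 0.2 rad and distance of each of tape_roll, lid_stack, spray from where it was at the start of the episode below 0.05 m); the robot touches nothing.
It fails at once if the lidless jar is lifted off the belt or knocked over (z of open_jar in the frame of conveyor above 0.105 m or z of open_jar in the frame of conveyor below 0.05 m or angle between open_jar's own z axis and vertical above 0.6 rad).
It fails at once if a thing that is not part of the job is pushed about (distance of any of tape_roll, lid_stack, spray from where it was at the start of the episode above 0.06 m).
Of jar0, jar1, jar2, jar3, jar4, jar5 only 4 to 6 are there at a start; the rules pass over those that are not, and their reading is None.
At some moment in a run one of jar0, jar1, jar2, jar3, jar4, jar5 may be knocked a few centimetres aside while the robot is not near it.
It also fails if it takes over 208 s, if anything falls off the work surface, if the arm or the gripper's body presses on something with over 40 N, if the wrist force passes 120 N, or if a joint passes its speed limit or range.

### The arm

A 7-joint arm with a two-finger parallel gripper is mounted at the origin on the work surface. World frame = base frame: x ahead of the robot, y to its left, z up, the work surface at z = 0. Lengths are in m, angles in rad, forces in N, time in s.
With the tool pointing down it reaches from about 0.4 to 0.85 m from the base axis. Payload 10.4 kg.
Tool frame: the origin (TCP) lies on the front face of the gripper's body, between the roots of the fingers; the fingertips stand 73 mm ahead of it and the grasp point (between the pads) lies 54 mm ahead of it; z points along the fingers, y is the line along which they close (so a half turn about z gives the same grasp; the last joint's range is limited). The gripper opens to 85 mm and grips with 20 to 120 N. Pads are 22 mm wide; open, the fingers measure 114 mm over their backs; the gripper's body (76 mm by 85 mm) begins 54 mm behind the grasp point. The pads swing forward as they close: fully open they stand 13 mm farther back than shut.
Start: joints at [1.088, 0.332, -0.065, 1.46, 0.022, 1.35, -0.088], TCP at [0.277, -0.56, 0.304] pointing down, gripper open.
Joint ranges: [-2.6, 2.6], [-0.5, 2.12], [-1.47, 1.34], [0.16, 2.42], [-1.27, 4.41], [0.06, 2.06], [-2.6, 2.6]. Speed limits (rad/s): [2.22, 2.22, 2.79, 2.79, 3.14, 3.14, 3.14].

### API

Orientations are given as a unit quaternion [x, y, z, w].
In Python, from workcell import manip gives the robot as it stands.
- The arm moves only by the shell command python3 -m jog 'ROWS' [FORCE]. ROWS is JSON, a list of rows, each an object with "grip": the gripper command: -1 is fully open, 1 is shut, values between are in proportion; "slide": the shift along the tool's x, y, z in cm, a list of three; "yaw": the turn about the tool's z in rad. A call has 1 to 8 rows; each row shifts and turns the commanded pose from where the row before left it, along the tool's axes as they then stand; what a row does not reach is not made up. A row lasts 1/10 s, in which the tool goes at most 50 mm and 8.59 degrees, less where a joint would pass 70% of its speed; a pose out of reach is approached as far as the arm can. A call with a gripper value outside its range is refused whole. The fingers move at their own pace and stop on an object; FORCE is the grip in N (left out, the last holds). Time passes only in rows, so rows that do not move let the fingers close. It gives the time, the measured TCP pose, the force, the opening and the grip force at its end, in the units of the state.
- manip.get_obs(): the state, without advancing time (a new reading comes with each control period).
- manip.camera(name): name is "side" or "top"; returns the picture (420x560x3 uint8, blue, green, red); there is no depth.
- manip.calibration(name): a dict with "vfov" (degrees; the focal length in pixels is half the picture's height over the tangent of half this angle, whatever the lens; pixels are square), "cx", "cy" (the principal point, pixels), "camera_from_world" (4x4, takes a point from world to camera coordinates). Camera axes: x right, y down, z forward; pixel columns grow to the right and rows downward; lengths in m; the calibration is good to about 2 mm. A picture is of the moment at which its call begins. calibration takes no time and is no camera call.
- manip.hand_in(): hands the job in; it is judged then, once.
Trained networks look in the newest picture that a camera, given by its name, has taken for a name from the list of things; names that differ only in an ending like _2 or _b are one class to them, and where a whole thing is asked for, a point or a joint stands for the part that bears it (a point fixed in the world has none). Each returns a list of dicts, best first, with "conf" (0 to 1); they miss things now and then, are a little off and sometimes report something else, mostly with a low value. They report only what shows in the picture. A call takes as long as a camera call. They do not tell look-alikes from the thing itself.
- manip.masks_of(thing, camera): "region" (420x560 bool, what is visible of it) and "centre" ([column, row] in pixels, amid what is visible of it).
The state is a dict: "clock": time; "joint_pos": joint angles; "joint_velocities": joint speeds; "tau": joint torques, N m; "position": TCP position; "ee_rot": TCP orientation; "ft_force": force on the tool from outside, world axes, zero at the start; "torque": the same for the moment, N m; "grip_width": opening from 0.0 (shut) to 1.0 (fully open); "grasp_force": force on a finger pad.
Only numpy, scipy, OpenCV 4.12 (cv2) and the standard library are available. Lean on these libraries where they do the work, as an engineer would, in place of code of your own. Each camera call takes 0.05 s, during which the arm holds its last target. There are 200 camera calls.

## Working session

There is one attempt and no reset: what is moved stays moved. The work goes in short steps, Python scripts to look and compute and a shell command to move; the robot and the scene stay as the last step left them, time stands still between calls to the robot, and variables do not carry over. Pictures are saved under pics/ and viewed, at most 14 in all, crops included, and the job is handed in when it is done.

```bash
mkdir -p pics
python3 - <<'E'
from workcell import manip
import cv2
o=manip.get_obs();print({k:o[k] for k in('clock','position','ee_rot','grip_width')})
for n in('top','side'):
    cv2.imwrite(f'pics/{n}0.png',manip.camera(n));c=manip.calibration(n);print(n,c)
    for t in('jar0','open_jar','crate','roller','stop_lever','spray','tape_roll','lid_stack','conveyor'):
        for d in manip.masks_of(t,n): print(t,round(d['conf'],2),[round(float(v)) for v in d['centre']],int(d['region'].sum()))
E
```

```text
{'clock': 0.0, 'position': array([ 0.27723781, -0.5598378 ,  0.30311352]), 'ee_rot': array([ 9.73687227e-01,  2.27887427e-01, -1.82581642e-04, -6.86724451e-04]), 'grip_width': 0.9959056275188489}
top {'vfov': 56.7723341305018, 'cx': 282.18568858404336, 'cy': 217.81310972591962, 'camera_from_world': array([[ 0.02252736, -0.99942419, -0.0253734 , -0.0393173 ],
       [-0.99752956, -0.02078102, -0.06710386,  0.53856256],
       [ 0.06653793,  0.02682239, -0.99742331,  1.18924077],
       [ 0.        ,  0.        ,  0.        ,  1.        ]])}
jar0 0.81 [173, 292] 451
jar0 0.71 [184, 226] 448
jar0 0.71 [208, 296] 407
jar0 0.67 [171, 192] 495
jar0 0.59 [221, 227] 453
jar0 0.57 [127, 224] 563
open_jar 0.96 [236, 197] 408
open_jar 0.53 [258, 244] 138
crate 0.73 [136, 211] 26640
crate 0.58 [368, 225] 5094
roller 0.59 [259, 245] 119
stop_lever 0.67 [447, 232] 934
stop_lever 0.52 [258, 247] 150
spray 0.66 [447, 230] 827
tape_roll 0.7 [300, 144] 327
tape_roll 0.54 [447, 231] 884
lid_stack 0.75 [256, 151] 322
conveyor 0.8 [134, 210] 26380
side {'vfov': 54.62879735646046, 'cx': 279.5290792450508,
[... 155 characters left out ...]
  0.34937092],
       [ 0.40957098, -0.49806099, -0.76432118,  0.96356012],
       [ 0.        ,  0.        ,  0.        ,  1.        ]])}
jar0 0.97 [145, 345] 1062
jar0 0.96 [294, 341] 766
jar0 0.87 [259, 363] 842
jar0 0.86 [205, 291] 872
jar0 0.67 [232, 258] 763
jar0 0.57 [169, 284] 887
open_jar 0.88 [227, 232] 510
crate 0.61 [327, 187] 3985
roller 0.53 [281, 244] 256
stop_lever 0.77 [285, 245] 275
spray 0.63 [372, 138] 1060
tape_roll 0.68 [233, 182] 430
tape_roll 0.34 [168, 280] 897
lid_stack 0.72 [331, 186] 3934
lid_stack 0.64 [197, 208] 277
lid_stack 0.49 [287, 246] 360
lid_stack 0.22 [164, 282] 855
conveyor 0.67 [161, 329] 32358
conveyor 0.48 [197, 212] 278
conveyor 0.36 [233, 256] 794
```

View pics/top0.png

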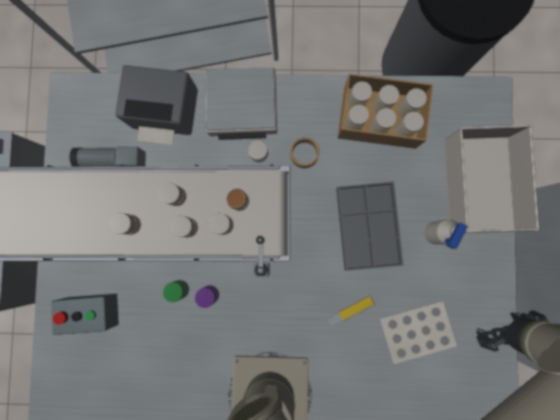

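View pics/side0.png

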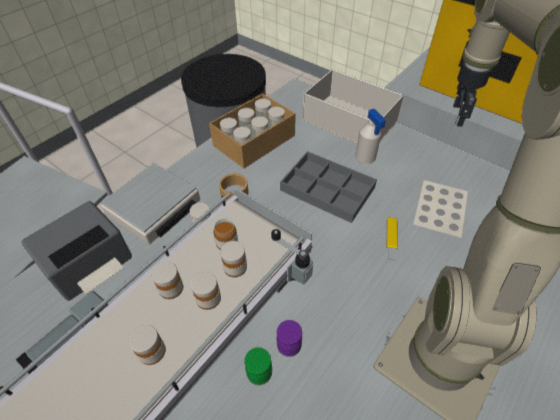

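The top view shows four lidded jars at about (171,193), (121,223), (184,226) and (221,224), and the open jar at (236,198). The crate is at (368,225). The roller is at (261,240) and its shaft at (261,270). The green and purple decoys are on the table, off the belt. The side view agrees.

```bash
cat > h.py <<'E'
from workcell import manip
import numpy as np, cv2
from scipy.optimize import least_squares
from scipy.spatial.transform import Rotation as R
C={n:manip.calibration(n) for n in('top','side')}
def proj(n,P):
    c=C[n];T=c['camera_from_world'];p=np.atleast_2d(P)@T[:3,:3].T+T[:3,3];f=210/np.tan(np.radians(c['vfov']/2))
    return np.c_[c['cx']+f*p[:,0]/p[:,2],c['cy']+f*p[:,1]/p[:,2]]
def inv(n,px,z):
    c=C[n];T=c['camera_from_world'];f=210/np.tan(np.radians(c['vfov']/2))
    d=T[:3,:3].T@np.array([(px[0]-c['cx'])/f,(px[1]-c['cy'])/f,1]);o=-T[:3,:3].T@T[:3,3]
    return (o+d*(z-o[2])/d[2])[:2]
def sil(n,x,y,z0,h,r=.03):
    a=np.linspace(0,2*np.pi,24,False);c=np.c_[x+r*np.cos(a),y+r*np.sin(a)]
    q=proj(n,np.vstack([np.c_[c,np.full(24,z)] for z in(z0,z0+h)])).astype(np.float32)
    m=cv2.moments(cv2.convexHull(q));return np.array([m['m10'],m['m01']])/m['m00']
def cen(reg):
    k,l,s,ce=cv2.connectedComponentsWithStats(reg.astype(np.uint8));return ce[1+s[1:,4].argmax()]
def fit(n,px,z0=.075,h=.08,r=.03):
    return least_squares(lambda v:sil(n,v[0],v[1],z0,h,r)-px,inv(n,px,z0+h),x_scale=.1,diff_step=1e-4).x
def dets(t,n,**k):
    manip.camera(n)
    return [(fit(n,cen(d['region']),**k),d['conf']) for d in manip.masks_of(t,n)]
def yaw():
    o=manip.get_obs();m=R.from_quat(o['ee_rot']).as_matrix();return m
E
python3 - <<'E'
from h import *
np.set_printoptions(precision=4,suppress=True)
for n in('top','side'):
    for t in('jar0','open_jar'):
        for p,c in dets(t,n): print(n,t,p,round(c,2))
print('roller',inv('top',(260.5,240),.144),inv('side',(276,235),.134)) 
im=manip.camera('top')
k=[d for d in manip.masks_of('crate','top') if 300<d['centre'][0]<430]
for d in k:
    rc=cv2.minAreaRect(np.argwhere(d['region'])[:,::-1].astype(np.float32));b=cv2.boxPoints(rc);print(rc)
    w=np.array([inv('top',q,.03) for q in b]);print('crate',w,w.mean(0),np.linalg.norm(np.diff(w,axis=0),axis=1))
for px in((160,257),(270,257),(160,170),(270,170)): print('rail',inv('top',px,.112))
cv2.imwrite('pics/c1.png',cv2.resize(im[150:300,90:420],None,fx=2.4,fy=2.4,interpolation=cv2.INTER_CUBIC))
o=manip.get_obs();print(R.from_quat(o['ee_rot']).as_matrix())
E
```

```text
top jar0 [0.3221 0.2646] 0.88
top jar0 [0.5037 0.2507] 0.82
top jar0 [0.3089 0.1754] 0.8
top jar0 [0.5955 0.2861] 0.74
top jar0 [0.5076 0.4198] 0.63
top jar0 [0.5131 0.1416] 0.56
top open_jar [0.5838 0.0973] 0.55
top open_jar [ 0.7248 -0.089 ] 0.54
top open_jar [0.5946 0.2865] 0.21
side jar0 [0.2922 0.3074] 0.97
side jar0 [0.5083 0.4217] 0.89
side jar0 [0.503  0.2511] 0.76
side jar0 [0.5127 0.1457] 0.76
side jar0 [0.279  0.2211] 0.74
side jar0 [0.5953 0.2895] 0.61
side open_jar [0.5901 0.0985] 0.7
roller [0.468  0.0277] [0.468  0.0323]
((369.5295715332031, 225.3003692626953), (85.24436950683594, 59.40187072753906), 84.38241577148438)
crate [[ 0.6407 -0.1909]
 [ 0.6621 -0.3716]
 [ 0.4036 -0.3975]
 [ 0.3819 -0.2195]] [ 0.5221 -0.2949] [0.182  0.2598 0.1792]
rail [0.4132 0.3174]
rail [0.4206 0.002 ]
rail [0.665  0.3285]
rail [0.6706 0.0081]
[[ 0.8961  0.4438  0.0001]
 [ 0.4438 -0.8961 -0.0001]
 [ 0.      0.0001 -1.    ]]
```

View pics/c1.png

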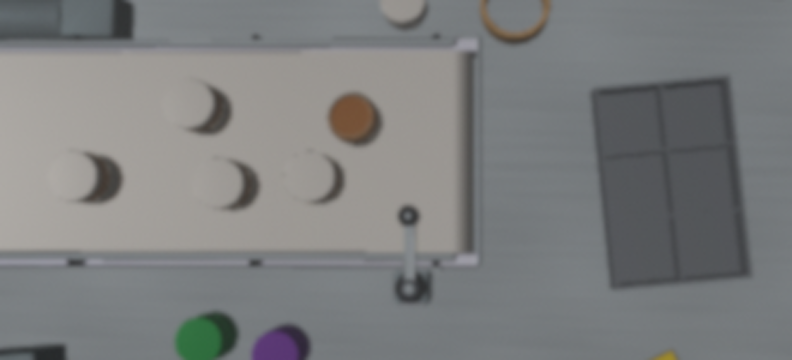

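```bash
python3 -m jog '[{"grip":1,"slide":[0,0,0],"yaw":0.115},{"grip":1,"slide":[0,0,0],"yaw":0.115},{"grip":1,"slide":[0,0,0],"yaw":0.115},{"grip":1,"slide":[0,0,0],"yaw":0.115},{"grip":1,"slide":[0,0,0],"yaw":0}]' 40
python3 -m jog '[{"grip":1,"slide":[1.5,-4.5,0],"yaw":0},{"grip":1,"slide":[1.5,-4.5,0],"yaw":0},{"grip":1,"slide":[1.5,-4.5,0],"yaw":0},{"grip":1,"slide":[1.5,-4.5,0],"yaw":0},{"grip":1,"slide":[1.5,-4.5,0],"yaw":0},{"grip":1,"slide":[1.5,-4.5,0],"yaw":0},{"grip":1,"slide":[1.5,-4.5,0],"yaw":0},{"grip":1,"slide":[0,0,0],"yaw":0}]'
```

```text
clock: 2.0
position: [0.2774, -0.5601, 0.3039]
ee_rot: [1.0, -0.001, -0.0, 0.0]
ft_force: [0.1, -0.1, 0.3]
grip_width: 0.148
grasp_force: 0.0
clock: 2.8
position: [0.3848, -0.2393, 0.3045]
ee_rot: [1.0, 0.006, 0.001, -0.0]
ft_force: [-0.8, -0.3, 0.0]
grip_width: 0.003
grasp_force: 0.0
```

```bash
python3 -m jog '[{"grip":1,"slide":[1.1,-4.5,0],"yaw":0},{"grip":1,"slide":[1.1,-4.5,0],"yaw":0},{"grip":1,"slide":[1.1,-4.5,0],"yaw":0},{"grip":1,"slide":[1.1,-4.5,0],"yaw":0},{"grip":1,"slide":[1.1,-4.5,0],"yaw":0},{"grip":1,"slide":[1.1,-4.5,0],"yaw":0},{"grip":1,"slide":[1.1,-4.5,0],"yaw":0},{"grip":1,"slide":[0,0,0],"yaw":0}]'
python3 -m jog '[{"grip":1,"slide":[0,0,2],"yaw":0},{"grip":1,"slide":[0,0,2],"yaw":0},{"grip":1,"slide":[0,0,0],"yaw":0},{"grip":1,"slide":[0,0,0],"yaw":0}]'
python3 - <<'E'
from h import *
cv2.imwrite('pics/s2.png',cv2.resize(manip.camera('side')[190:330,180:370],None,fx=3,fy=3))
E
```

```text
clock: 3.6
position: [0.4598, 0.0759, 0.3044]
ee_rot: [1.0, 0.006, 0.001, -0.001]
ft_force: [-0.3, -0.8, -0.5]
grip_width: 0.001
grasp_force: 0.0
clock: 4.0
position: [0.4596, 0.0695, 0.2644]
ee_rot: [1.0, 0.001, -0.0, 0.0]
ft_force: [0.1, 0.5, 0.4]
grip_width: -0.001
grasp_force: 0.0
```

View pics/s2.png

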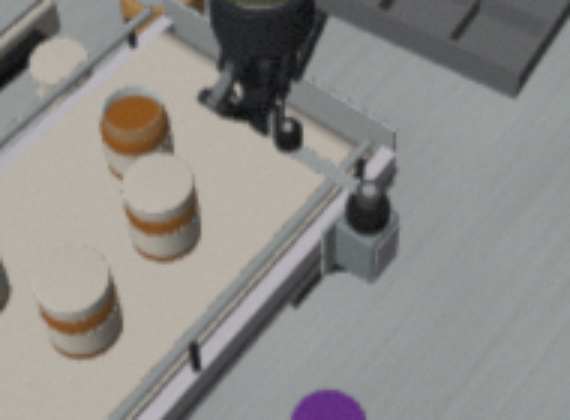

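The closed gripper is above and just upstream of the roller, which is at crop (287,133). The jars are clear behind it. I'll lower and push.

```bash
python3 -m jog '[{"grip":1,"slide":[0.2,-0.7,1.5],"yaw":0},{"grip":1,"slide":[0,0,1.5],"yaw":0},{"grip":1,"slide":[0,0,1.5],"yaw":0},{"grip":1,"slide":[0,0,1.7],"yaw":0},{"grip":1,"slide":[0,0,0],"yaw":0},{"grip":1,"slide":[0,0,0],"yaw":0}]'
python3 -m jog '[{"grip":1,"slide":[0,1,0],"yaw":0},{"grip":1,"slide":[0,1,0],"yaw":0},{"grip":1,"slide":[0,1,0],"yaw":0},{"grip":1,"slide":[-0.2,1,0],"yaw":0},{"grip":1,"slide":[-0.2,1,0],"yaw":0},{"grip":1,"slide":[-0.2,1,0],"yaw":0},{"grip":1,"slide":[0,0.8,0],"yaw":0},{"grip":1,"slide":[0,0,0],"yaw":0}]'
python3 - <<'E'
from h import *
cv2.imwrite('pics/s3.png',cv2.resize(manip.camera('side')[190:330,180:370],None,fx=3,fy=3))
E
```

```text
clock: 4.65
position: [0.462, 0.0769, 0.203]
ee_rot: [1.0, 0.0, 0.0, -0.0]
ft_force: [-0.1, 1.4, 0.0]
grip_width: -0.001
grasp_force: 0.0
clock: 5.45
position: [0.4558, 0.0079, 0.2022]
ee_rot: [1.0, -0.001, 0.0, 0.0]
ft_force: [0.3, 4.8, 3.2]
grip_width: 0.0
grasp_force: 2.2
```

View pics/s3.png

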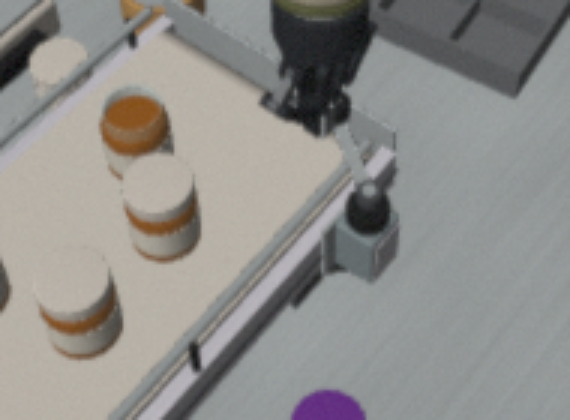

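The lever is swung well over, at roughly 0.8 rad judging from the image and the 4.8 N reading. I'll hold it, then retract.

```bash
python3 -m jog '[{"grip":1,"slide":[0,0,0],"yaw":0},{"grip":1,"slide":[0,0,0],"yaw":0},{"grip":1,"slide":[0,0,0],"yaw":0},{"grip":1,"slide":[0,-1.5,0],"yaw":0},{"grip":1,"slide":[0,-1.5,0],"yaw":0},{"grip":1,"slide":[0,-1.5,0],"yaw":0},{"grip":1,"slide":[0,-1.5,0],"yaw":0},{"grip":1,"slide":[0.3,-1,0],"yaw":0}]'
python3 -m jog '[{"grip":1,"slide":[0,0,0],"yaw":0},{"grip":1,"slide":[0,0,0],"yaw":0},{"grip":1,"slide":[0,0,-2],"yaw":0},{"grip":1,"slide":[0,0,-3],"yaw":0},{"grip":1,"slide":[0,0,-3],"yaw":0},{"grip":-1,"slide":[0,0,0],"yaw":0},{"grip":-1,"slide":[0,0,0],"yaw":0}]'
cat > look.py <<'E'
from h import *
np.set_printoptions(precision=4,suppress=True)
for n in('side','top'):
    for t in('jar0','open_jar'):
        print(n,t,[(p.round(3).tolist(),round(c,2)) for p,c in dets(t,n) if p[0]>.38])
o=manip.get_obs();print(o['clock'],o['position'])
E
python3 look.py
```

```text
clock: 6.3
position: [0.4581, 0.0792, 0.2015]
ee_rot: [1.0, 0.0, -0.0, 0.001]
ft_force: [1.2, -0.1, 0.1]
grip_width: 0.003
grasp_force: 0.0
clock: 7.0
position: [0.4587, 0.0779, 0.2821]
ee_rot: [1.0, -0.001, 0.001, 0.0]
ft_force: [0.1, 0.2, -0.2]
grip_width: 0.333
grasp_force: 0.0
side jar0 [([0.596, 0.29], 0.97), ([0.503, 0.251], 0.94), ([0.508, 0.422], 0.76), ([0.512, 0.147], 0.55)]
side open_jar [([0.59, 0.098], 0.96)]
top jar0 [([0.515, 0.266], 0.72), ([0.594, 0.287], 0.58)]
top open_jar [([0.583, 0.097], 0.63), ([0.506, 0.421], 0.53)]
7.4 [0.4584 0.0788 0.2815]
```

```bash
python3 -m jog '[{"grip":-1,"slide":[2.7,-3.3,0],"yaw":0},{"grip":-1,"slide":[2.7,-3.3,0],"yaw":0},{"grip":-1,"slide":[0,0,0],"yaw":0},{"grip":-1,"slide":[0,0,0],"yaw":0},{"grip":-1,"slide":[0,0,0],"yaw":0},{"grip":-1,"slide":[0,0,0],"yaw":0},{"grip":-1,"slide":[0,0,0],"yaw":0},{"grip":-1,"slide":[0,0,0],"yaw":0}]' 40
python3 - <<'E'
from h import *
cv2.imwrite('pics/s4.png',cv2.resize(manip.camera('side')[150:330,170:370],None,fx=3,fy=3))
E
```

```text
clock: 8.2
position: [0.5124, 0.1444, 0.2822]
ee_rot: [1.0, -0.0, 0.0, 0.0]
ft_force: [0.3, -1.1, -0.3]
grip_width: 1.001
grasp_force: 0.0
```

View pics/s4.png

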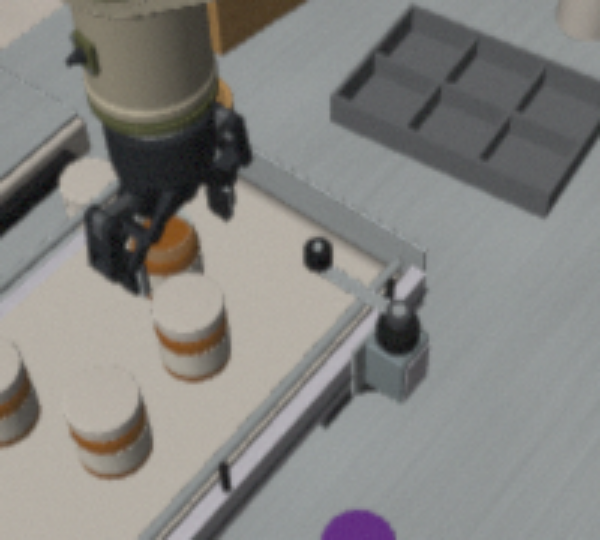

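The lever has sprung back, with the roller at crop (318,253). The open fingers straddle the nearest jar.

```bash
python3 -m jog '[{"grip":-1,"slide":[0,0,3],"yaw":0},{"grip":-1,"slide":[0,0,3],"yaw":0},{"grip":-1,"slide":[0,0,2],"yaw":0},{"grip":-1,"slide":[0,0,1.4],"yaw":0},{"grip":-1,"slide":[0,0,0],"yaw":0},{"grip":1,"slide":[0,0,0],"yaw":0},{"grip":1,"slide":[0,0,0],"yaw":0},{"grip":1,"slide":[0,0,0],"yaw":0}]' 40
python3 -m jog '[{"grip":1,"slide":[0,0,0],"yaw":0},{"grip":1,"slide":[0,0,0],"yaw":0},{"grip":1,"slide":[0,0,0],"yaw":0},{"grip":1,"slide":[0,0,0],"yaw":0}]' 40
python3 - <<'E'
import numpy as np
c=np.array([.522,-.295]);a=np.radians(6);u=np.array([np.cos(a),np.sin(a)]);v=np.array([-u[1],u[0]])
for x in(-.084,0,.084):
  for y in(-.042,.042): print(x,y,(c+x*u+y*v).round(3))
E
```

```text
clock: 9.05
position: [0.5132, 0.1451, 0.1894]
ee_rot: [1.0, -0.0, 0.001, -0.0]
ft_force: [-1.6, -1.0, 5.9]
grip_width: 0.692
grasp_force: 42.9
clock: 9.45
position: [0.5132, 0.1451, 0.1894]
ee_rot: [1.0, -0.0, 0.001, -0.0]
ft_force: [-1.2, -0.8, 6.6]
grip_width: 0.693
grasp_force: 43.0
-0.084 -0.042 [ 0.443 -0.346]
-0.084 0.042 [ 0.434 -0.262]
0 -0.042 [ 0.526 -0.337]
0 0.042 [ 0.518 -0.253]
0.084 -0.042 [ 0.61  -0.328]
0.084 0.042 [ 0.601 -0.244]
```

```bash
python3 -m jog '[{"grip":1,"slide":[0,0,-2],"yaw":0},{"grip":1,"slide":[0,0,-4],"yaw":0},{"grip":1,"slide":[0,0,-4],"yaw":0},{"grip":1,"slide":[1,2.2,0],"yaw":0},{"grip":1,"slide":[1,4.2,0],"yaw":0},{"grip":1,"slide":[1,4.2,0],"yaw":0},{"grip":1,"slide":[1,4.2,0],"yaw":0},{"grip":1,"slide":[1,4.2,0],"yaw":0}]'
python3 -m jog '[{"grip":1,"slide":[1,4.2,0],"yaw":0},{"grip":1,"slide":[1,4.2,0],"yaw":0},{"grip":1,"slide":[1,4.2,0],"yaw":0},{"grip":1,"slide":[1,4.2,0],"yaw":0},{"grip":1,"slide":[0.7,4.2,0],"yaw":0},{"grip":1,"slide":[0,4.2,0],"yaw":0},{"grip":1,"slide":[0,3.1,0],"yaw":0},{"grip":1,"slide":[0,0,0],"yaw":0}]'
python3 - <<'E'
from h import *
cv2.imwrite('pics/s5.png',cv2.resize(manip.camera('side')[100:330,170:430],None,fx=2.5,fy=2.5))
p=manip.get_obs()['position'];print(p)
for n in('side','top'): print(n,[(q.round(3).tolist(),round(c,2)) for q,c in dets('jar0',n,z0=p[2]-.114) if q[1]<0])
E
```

```text
clock: 10.25
position: [0.5625, -0.0468, 0.2883]
ee_rot: [1.0, -0.0, 0.0, 0.0]
ft_force: [0.5, 0.3, -2.5]
grip_width: 0.692
grasp_force: 44.5
clock: 11.05
position: [0.6074, -0.3346, 0.2869]
ee_rot: [1.0, -0.004, -0.001, 0.001]
ft_force: [-0.7, 0.3, -2.9]
grip_width: 0.687
grasp_force: 44.5
[ 0.60836174 -0.3311968   0.28721343]
side [([0.595, -0.324], 0.85)]
top [([0.59, -0.319], 0.65)]
```

View pics/s5.png

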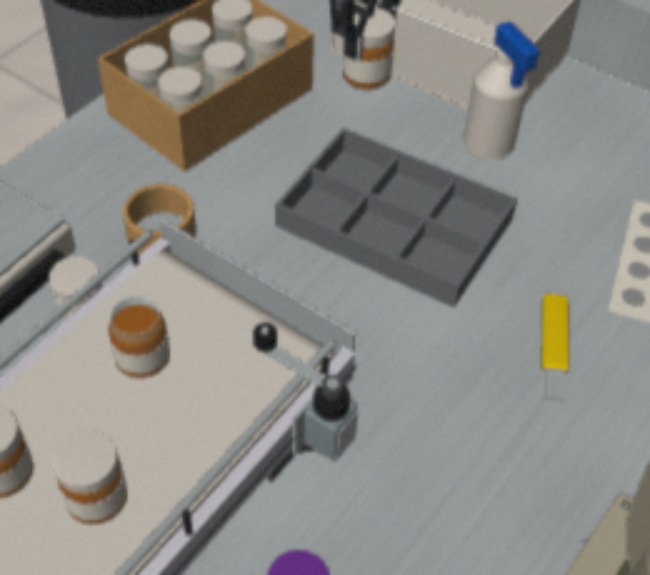

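The jar hangs upright in the grip, at crop (367,50). The crate rim corners are at about (277,210), (455,295), (517,203) and (345,130), so I can cross-check the crate pose from them.

```bash
python3 -m jog '[{"grip":1,"slide":[0,0,3],"yaw":0},{"grip":1,"slide":[0,0,3],"yaw":0},{"grip":1,"slide":[0,0,2],"yaw":0},{"grip":1,"slide":[0,0,0],"yaw":0}]'
python3 - <<'E'
from h import *
w=np.array([inv('side',(170+a/2.5,100+b/2.5),.04) for a,b in((277,208),(455,291),(517,203),(345,130))]);print(w.round(3),w.mean(0),np.linalg.norm(np.diff(w,axis=0),axis=1))
im=manip.camera('side');cv2.imwrite('pics/s6.png',cv2.resize(im[100:230,250:410],None,fx=4,fy=4))
E
```

```text
clock: 11.7
position: [0.6083, -0.3265, 0.2048]
ee_rot: [1.0, 0.001, -0.002, -0.001]
ft_force: [-0.9, 0.4, -3.3]
grip_width: 0.693
grasp_force: 44.4
[[ 0.63  -0.189]
 [ 0.381 -0.213]
 [ 0.397 -0.384]
 [ 0.65  -0.361]] [ 0.51475334 -0.28687736] [0.25018981 0.1720253  0.25359305]
```

View pics/s6.png

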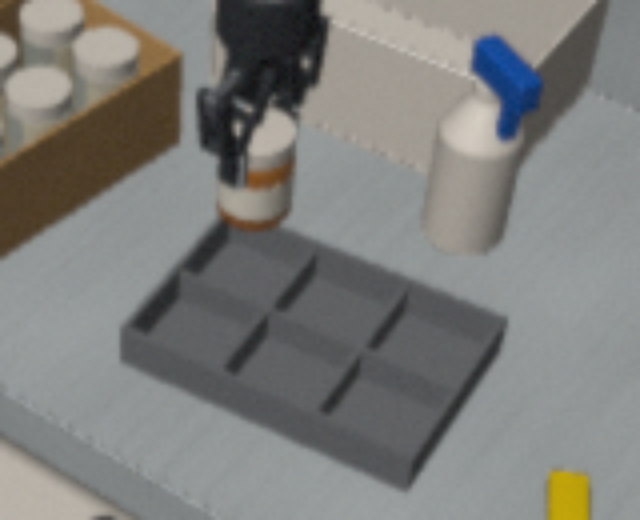

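Run:
```python
from h import *
def hull(n,v):
    x,y,a=v;c,s=np.cos(a),np.sin(a)
    P=[[x+c*i*.1285-s*j*.0865,y+s*i*.1285+c*j*.0865,z] for i in(-1,1) for j in(-1,1) for z in(0,.04)]
    return cv2.convexHull(proj(n,P).astype(np.float32))
M={}
for n in('top','side'):
    manip.camera(n);M[n]=max((d for d in manip.masks_of('crate',n) if d['region'].sum()<8000 and (n=='side' or d['centre'][0]>300)),key=lambda d:d['conf'])['region']
    print(n,M[n].sum(),cv2.contourArea(hull(n,(.52,-.292,.105))))
def iou(n,v):
    m=np.zeros((420,560),np.uint8);cv2.fillConvexPoly(m,(hull(n,v)*16).round().astype(np.int32),1,shift=4);m=m>0
    return (m&M[n]).sum()/(m|M[n]).sum()
from scipy.optimize import minimize
for ns in(['top'],['side'],['top','side']):
    r=minimize(lambda v:-sum(iou(n,v) for n in ns),(.52,-.292,.1),method='Nelder-Mead',options=dict(initial_simplex=[(.52,-.292,.1),(.53,-.292,.1),(.52,-.28,.1),(.52,-.292,.15)]));print(ns,r.x.round(4),r.fun)
o=manip.get_obs()['position'];p=proj('side',[*o[:2],.09]);print(p)
```

```text
top 4087 5012.376123094466
side 3814 3955.6185660182964
['top'] [ 0.5205 -0.293   0.1152] -0.7937463585162168
['side'] [ 0.5196 -0.292   0.0952] -0.9463753723932473
['top', 'side'] [ 0.5198 -0.2922  0.097 ] -1.7389763485786762
[[312.57672341 150.75361383]]
```

```bash
python3 -m jog '[{"grip":1,"slide":[0,0,3],"yaw":0},{"grip":1,"slide":[0,0,3],"yaw":0},{"grip":1,"slide":[0,0,1.5],"yaw":0},{"grip":1,"slide":[0,0,0.7],"yaw":0},{"grip":1,"slide":[0,0,0.3],"yaw":0},{"grip":1,"slide":[0,0,0],"yaw":0}]'
python3 -m jog '[{"grip":0,"slide":[0,0,0],"yaw":0},{"grip":-0.6,"slide":[0,0,0],"yaw":0},{"grip":-1,"slide":[0,0,0],"yaw":0},{"grip":-1,"slide":[0,0,0],"yaw":0},{"grip":-1,"slide":[0,0,-2],"yaw":0},{"grip":-1,"slide":[0,0,-4],"yaw":0},{"grip":-1,"slide":[0,0,-5],"yaw":0},{"grip":-1,"slide":[0,0,-5],"yaw":0}]'
```

```text
clock: 12.55
position: [0.61, -0.3284, 0.124]
ee_rot: [1.0, -0.0, 0.001, 0.0]
ft_force: [0.4, -0.1, -2.7]
grip_width: 0.692
grasp_force: 44.4
clock: 13.35
position: [0.6091, -0.328, 0.2848]
ee_rot: [1.0, -0.0, -0.0, -0.0]
ft_force: [0.6, -0.3, 0.9]
grip_width: 1.001
grasp_force: 0.0
```

```bash
python3 -m jog '[{"grip":-1,"slide":[-1,-3,0],"yaw":0},{"grip":-1,"slide":[-1,-4.5,0],"yaw":0},{"grip":-1,"slide":[-1,-4.5,0],"yaw":0},{"grip":-1,"slide":[-1,-4.5,0],"yaw":0},{"grip":-1,"slide":[-1,-4.5,0],"yaw":0},{"grip":-1,"slide":[-1,-4.5,0],"yaw":0},{"grip":-1,"slide":[-1,-4.5,0],"yaw":0},{"grip":-1,"slide":[0,0,0],"yaw":0}]'
cat > look.py <<'E'
from h import *
import sys
for n in('side','top'):
    for t in('jar0','open_jar'):
        print(n,t,[(p.round(3).tolist(),round(c,2)) for p,c in dets(t,n) if p[0]>.38 and p[1]>0])
    print(n,'crate',[(p.round(3).tolist(),round(c,2)) for p,c in dets('jar0',n,z0=.005) if p[1]<-.1])
o=manip.get_obs();print(o['clock'],o['position'])
E
python3 look.py
```

```text
clock: 14.15
position: [0.5385, -0.0208, 0.284]
ee_rot: [1.0, 0.005, 0.001, -0.001]
ft_force: [0.8, 0.3, 0.5]
grip_width: 1.002
grasp_force: 0.0
side jar0 [([0.508, 0.422], 0.98), ([0.502, 0.252], 0.92), ([0.595, 0.288], 0.57)]
side open_jar [([0.581, 0.104], 0.72)]
side crate [([0.61, -0.331], 0.97)]
top jar0 [([0.502, 0.249], 0.97), ([0.595, 0.286], 0.69), ([0.507, 0.419], 0.65)]
top open_jar [([0.583, 0.101], 0.83)]
top crate [([0.611, -0.329], 0.62)]
14.75 [ 0.53953018 -0.02847941  0.28283542]
```

```bash
python3 -m jog '[{"grip":-1,"slide":[-0.6,-4.65,0],"yaw":0},{"grip":-1,"slide":[-0.6,-4.65,0],"yaw":0},{"grip":-1,"slide":[-0.6,-4.65,0],"yaw":0},{"grip":-1,"slide":[-0.6,-4.65,0],"yaw":0},{"grip":-1,"slide":[-0.6,-4.65,0],"yaw":0},{"grip":-1,"slide":[-0.6,-4.65,0],"yaw":0},{"grip":-1,"slide":[0,0,0],"yaw":0},{"grip":-1,"slide":[0,0,0],"yaw":0}]'
python3 look.py
```

```text
clock: 15.55
position: [0.5031, 0.252, 0.2827]
ee_rot: [1.0, 0.001, -0.0, -0.0]
ft_force: [-0.5, -1.0, 0.1]
grip_width: 0.999
grasp_force: 0.0
side jar0 [([0.59, 0.299], 0.76), ([0.502, 0.252], 0.65)]
side open_jar [([0.574, 0.102], 0.93)]
side crate [([0.609, -0.33], 0.85)]
top jar0 [([0.595, 0.287], 0.63), ([0.484, 0.246], 0.55)]
top open_jar [([0.584, 0.097], 0.84)]
top crate [([0.611, -0.33], 0.91)]
16.15 [0.50359844 0.25068261 0.28293717]
```

```bash
python3 -m jog '[{"grip":-1,"slide":[0,0,3],"yaw":0},{"grip":-1,"slide":[0,0,3],"yaw":0},{"grip":-1,"slide":[0,0,2],"yaw":0},{"grip":-1,"slide":[0,0,1.4],"yaw":0},{"grip":-1,"slide":[0,0,0],"yaw":0},{"grip":1,"slide":[0,0,0],"yaw":0},{"grip":1,"slide":[0,0,0],"yaw":0},{"grip":1,"slide":[0,0,0],"yaw":0}]' 40
python3 -m jog '[{"grip":1,"slide":[0,0,0],"yaw":0},{"grip":1,"slide":[0,0,0],"yaw":0},{"grip":1,"slide":[0,0,-2],"yaw":0},{"grip":1,"slide":[0,0,-4],"yaw":0},{"grip":1,"slide":[0,0,-4],"yaw":0},{"grip":1,"slide":[0,0,0],"yaw":0}]' 40
```

```text
clock: 16.95
position: [0.5042, 0.2512, 0.1904]
ee_rot: [1.0, -0.0, 0.001, -0.0]
ft_force: [-0.5, -0.7, 5.0]
grip_width: 0.694
grasp_force: 43.8
clock: 17.55
position: [0.5049, 0.2523, 0.2946]
ee_rot: [1.0, -0.0, 0.004, -0.002]
ft_force: [0.7, -0.1, -3.3]
grip_width: 0.691
grasp_force: 44.7
```

```bash
python3 -m jog '[{"grip":1,"slide":[-0.46,4.24,0],"yaw":0},{"grip":1,"slide":[-0.46,4.24,0],"yaw":0},{"grip":1,"slide":[-0.46,4.24,0],"yaw":0},{"grip":1,"slide":[-0.46,4.24,0],"yaw":0},{"grip":1,"slide":[-0.46,4.24,0],"yaw":0},{"grip":1,"slide":[-0.46,4.24,0],"yaw":0},{"grip":1,"slide":[-0.46,4.24,0],"yaw":0}]'
python3 -m jog '[{"grip":1,"slide":[-0.46,4.24,0],"yaw":0},{"grip":1,"slide":[-0.46,4.24,0],"yaw":0},{"grip":1,"slide":[-0.46,4.24,0],"yaw":0},{"grip":1,"slide":[-0.46,4.24,0],"yaw":0},{"grip":1,"slide":[-0.46,4.24,0],"yaw":0},{"grip":1,"slide":[-0.46,4.24,0],"yaw":0},{"grip":1,"slide":[-0.46,4.24,0],"yaw":0}]'
python3 -m jog '[{"grip":1,"slide":[0,0,3],"yaw":0},{"grip":1,"slide":[0,0,3],"yaw":0},{"grip":1,"slide":[0,0,3],"yaw":0},{"grip":1,"slide":[0,0,0],"yaw":0},{"grip":1,"slide":[0,0,0],"yaw":0}]'
```

```text
clock: 18.25
position: [0.4704, -0.0477, 0.2884]
ee_rot: [1.0, -0.0, -0.0, 0.0]
ft_force: [0.1, -0.3, -3.5]
grip_width: 0.69
grasp_force: 44.9
clock: 18.95
position: [0.4383, -0.3442, 0.2882]
ee_rot: [1.0, -0.0, -0.0, -0.0]
ft_force: [0.7, -0.7, -2.5]
grip_width: 0.686
grasp_force: 44.9
clock: 19.45
position: [0.4389, -0.3426, 0.1991]
ee_rot: [1.0, -0.0, -0.0, -0.0]
ft_force: [0.3, -0.6, -2.1]
grip_width: 0.689
grasp_force: 44.8
```

```bash
python3 -m jog '[{"grip":1,"slide":[0.1,0,3],"yaw":0},{"grip":1,"slide":[0,0,3],"yaw":0},{"grip":1,"slide":[0,0,1],"yaw":0},{"grip":1,"slide":[0,0,0.7],"yaw":0},{"grip":1,"slide":[0,0,0],"yaw":0},{"grip":1,"slide":[0,0,0],"yaw":0}]'
python3 -m jog '[{"grip":0,"slide":[0,0,0],"yaw":0},{"grip":-0.6,"slide":[0,0,0],"yaw":0},{"grip":-1,"slide":[0,0,0],"yaw":0},{"grip":-1,"slide":[0,0,0],"yaw":0},{"grip":-1,"slide":[0,0,-2],"yaw":0},{"grip":-1,"slide":[0,0,-4],"yaw":0},{"grip":-1,"slide":[0,0,-5],"yaw":0},{"grip":-1,"slide":[0,0,-5],"yaw":0}]'
python3 -m jog '[{"grip":-1,"slide":[1,-3.5,0],"yaw":0},{"grip":-1,"slide":[1,-4.5,0],"yaw":0},{"grip":-1,"slide":[1,-4.5,0],"yaw":0},{"grip":-1,"slide":[1,-4.5,0],"yaw":0},{"grip":-1,"slide":[1,-4.5,0],"yaw":0},{"grip":-1,"slide":[1,-4.5,0],"yaw":0},{"grip":-1,"slide":[1,-4.5,0],"yaw":0},{"grip":-1,"slide":[0,0,0],"yaw":0}]'
python3 look.py
```

```text
clock: 20.05
position: [0.4408, -0.3432, 0.1235]
ee_rot: [1.0, -0.0, 0.001, 0.001]
ft_force: [-1.1, -0.4, -2.6]
grip_width: 0.692
grasp_force: 45.0
clock: 20.85
position: [0.4397, -0.3424, 0.2838]
ee_rot: [1.0, -0.0, -0.0, -0.0]
ft_force: [0.6, -1.1, 0.1]
grip_width: 1.005
grasp_force: 0.0
clock: 21.65
position: [0.5108, -0.0307, 0.2826]
ee_rot: [1.0, 0.005, 0.001, -0.001]
ft_force: [0.1, -0.2, -0.2]
grip_width: 1.0
grasp_force: 0.0
side jar0 [([0.508, 0.422], 0.86), ([0.596, 0.29], 0.71)]
side open_jar [([0.583, 0.103], 0.67)]
side crate [([0.612, -0.33], 0.6)]
top jar0 [([0.595, 0.287], 0.9), ([0.508, 0.421], 0.72), ([0.548, 0.418], 0.6)]
top open_jar [([0.583, 0.098], 0.94)]
top crate [([0.449, -0.337], 0.82), ([0.609, -0.329], 0.69)]
22.25 [ 0.51003034 -0.03809283  0.28191272]
```

```bash
python3 -m jog '[{"grip":-1,"slide":[1.22,-4.66,0],"yaw":0},{"grip":-1,"slide":[1.22,-4.66,0],"yaw":0},{"grip":-1,"slide":[1.22,-4.66,0],"yaw":0},{"grip":-1,"slide":[1.22,-4.66,0],"yaw":0},{"grip":-1,"slide":[1.22,-4.66,0],"yaw":0},{"grip":-1,"slide":[1.22,-4.66,0],"yaw":0},{"grip":-1,"slide":[1.22,-4.66,0],"yaw":0},{"grip":-1,"slide":[0,0,0],"yaw":0}]'
python3 look.py
```

```text
clock: 23.05
position: [0.5937, 0.2959, 0.2806]
ee_rot: [1.0, 0.004, -0.001, -0.002]
ft_force: [-0.9, -0.1, 0.1]
grip_width: 1.001
grasp_force: 0.0
side jar0 [([0.596, 0.289], 0.94), ([0.508, 0.421], 0.63), ([0.696, 0.09], 0.52)]
side open_jar [([0.582, 0.103], 0.74)]
side crate [([0.451, -0.341], 0.66), ([0.611, -0.331], 0.55)]
top jar0 [([0.583, 0.285], 0.69)]
top open_jar [([0.582, 0.096], 0.94)]
top crate [([0.449, -0.337], 0.82), ([0.61, -0.328], 0.64)]
23.65 [0.59566284 0.28794541 0.28213352]
```

```bash
python3 -m jog '[{"grip":-1,"slide":[0,0,3],"yaw":0},{"grip":-1,"slide":[0,0,3],"yaw":0},{"grip":-1,"slide":[0,0,2],"yaw":0},{"grip":-1,"slide":[0,0,1.4],"yaw":0},{"grip":-1,"slide":[0,0,0],"yaw":0},{"grip":1,"slide":[0,0,0],"yaw":0},{"grip":1,"slide":[0,0,0],"yaw":0},{"grip":1,"slide":[0,0,0],"yaw":0}]' 40
python3 -m jog '[{"grip":1,"slide":[0,0,0],"yaw":0},{"grip":1,"slide":[0,0,0],"yaw":0},{"grip":1,"slide":[0,0,-2],"yaw":0},{"grip":1,"slide":[0,0,-4],"yaw":0},{"grip":1,"slide":[0,0,-4],"yaw":0},{"grip":1,"slide":[0,0,0],"yaw":0}]' 40
python3 - <<'E'
from h import *
a=manip.camera('side')[130:240,260:400];b=manip.camera('top')[170:280,320:420]
cv2.imwrite('pics/s7.png',np.hstack([cv2.resize(a,(560,440)),cv2.resize(b,(240,264)).repeat(1,0) if 0 else cv2.copyMakeBorder(cv2.resize(b,(240,264)),0,176,0,0,cv2.BORDER_CONSTANT)]))
E
```

```text
clock: 24.45
position: [0.5962, 0.2887, 0.1896]
ee_rot: [1.0, -0.0, 0.001, -0.0]
ft_force: [-1.6, -1.3, 5.3]
grip_width: 0.693
grasp_force: 43.8
clock: 25.05
position: [0.5967, 0.2899, 0.2944]
ee_rot: [1.0, -0.0, 0.004, -0.002]
ft_force: [0.1, 0.2, -2.9]
grip_width: 0.696
grasp_force: 44.4
```

View pics/s7.png

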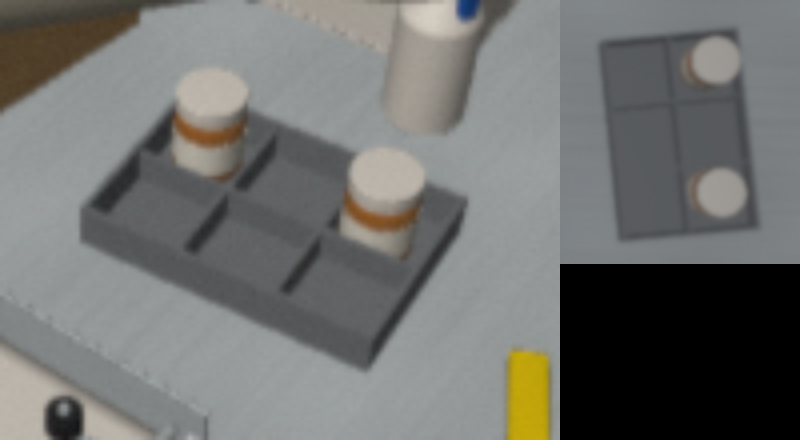

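Both packed jars stand upright in their cells, at side crop (210,120) and (383,200).

```bash
python3 -m jog '[{"grip":1,"slide":[-0.62,4.15,0],"yaw":0},{"grip":1,"slide":[-0.62,4.15,0],"yaw":0},{"grip":1,"slide":[-0.62,4.15,0],"yaw":0},{"grip":1,"slide":[-0.62,4.15,0],"yaw":0},{"grip":1,"slide":[-0.62,4.15,0],"yaw":0},{"grip":1,"slide":[-0.62,4.15,0],"yaw":0},{"grip":1,"slide":[-0.62,4.15,0],"yaw":0}]'
python3 -m jog '[{"grip":1,"slide":[-0.62,4.15,0],"yaw":0},{"grip":1,"slide":[-0.62,4.15,0],"yaw":0},{"grip":1,"slide":[-0.62,4.15,0],"yaw":0},{"grip":1,"slide":[-0.62,4.15,0],"yaw":0},{"grip":1,"slide":[-0.62,4.15,0],"yaw":0},{"grip":1,"slide":[-0.62,4.15,0],"yaw":0},{"grip":1,"slide":[0,0,0],"yaw":0}]'
python3 -m jog '[{"grip":1,"slide":[0,0,3],"yaw":0},{"grip":1,"slide":[0,0,3],"yaw":0},{"grip":1,"slide":[0,0,3],"yaw":0},{"grip":1,"slide":[0,0,0],"yaw":0},{"grip":1,"slide":[0,0,0],"yaw":0}]'
python3 look.py
```

```text
clock: 25.85
position: [0.5508, -0.004, 0.2862]
ee_rot: [1.0, -0.0, -0.001, 0.0]
ft_force: [0.5, 0.2, -3.9]
grip_width: 0.693
grasp_force: 44.6
clock: 26.55
position: [0.5117, -0.2582, 0.2856]
ee_rot: [1.0, -0.005, -0.002, 0.001]
ft_force: [-0.5, -0.8, -2.5]
grip_width: 0.692
grasp_force: 44.9
clock: 27.05
position: [0.5144, -0.2507, 0.1975]
ee_rot: [1.0, -0.0, -0.001, -0.001]
ft_force: [0.2, 0.2, -2.2]
grip_width: 0.693
grasp_force: 44.6
side jar0 [([0.508, 0.422], 0.78)]
side open_jar [([0.582, 0.104], 0.88)]
side crate [([0.45, -0.34], 0.83), ([0.544, -0.315], 0.66), ([0.616, -0.31], 0.65)]
top jar0 [([0.506, 0.418], 0.93)]
top open_jar [([0.584, 0.097], 0.83), ([0.507, 0.421], 0.2), ([0.724, 0.043], 0.18)]
top crate [([0.633, -0.343], 0.46)]
27.65 [ 0.51484893 -0.25109871  0.19803549]
```

```bash
python3 -m jog '[{"grip":1,"slide":[0.1,0,3],"yaw":0},{"grip":1,"slide":[0,0,3],"yaw":0},{"grip":1,"slide":[0,0,1],"yaw":0},{"grip":1,"slide":[0,0,0.8],"yaw":0},{"grip":1,"slide":[0,0,0],"yaw":0},{"grip":1,"slide":[0,0,0],"yaw":0}]'
python3 -m jog '[{"grip":0,"slide":[0,0,0],"yaw":0},{"grip":-0.6,"slide":[0,0,0],"yaw":0},{"grip":-1,"slide":[0,0,0],"yaw":0},{"grip":-1,"slide":[0,0,0],"yaw":0},{"grip":-1,"slide":[0,0,-2],"yaw":0},{"grip":-1,"slide":[0,0,-4],"yaw":0},{"grip":-1,"slide":[0,0,-5],"yaw":0},{"grip":-1,"slide":[0,0,-5],"yaw":0}]'
python3 -m jog '[{"grip":-1,"slide":[0,-3.5,0],"yaw":0},{"grip":-1,"slide":[0,-4.5,0],"yaw":0},{"grip":-1,"slide":[0,-4.5,0],"yaw":0},{"grip":-1,"slide":[0,-4.5,0],"yaw":0},{"grip":-1,"slide":[0,-4.5,0],"yaw":0},{"grip":-1,"slide":[0,-4.5,0],"yaw":0},{"grip":-1,"slide":[0,-4.5,0],"yaw":0},{"grip":-1,"slide":[0,-4.5,0],"yaw":0}]'
python3 look.py
```

```text
clock: 28.25
position: [0.5165, -0.2513, 0.121]
ee_rot: [1.0, -0.0, 0.001, 0.0]
ft_force: [-0.0, 0.3, -2.4]
grip_width: 0.688
grasp_force: 45.3
clock: 29.05
position: [0.5155, -0.2508, 0.2818]
ee_rot: [1.0, 0.0, -0.0, -0.0]
ft_force: [0.6, -0.4, 0.0]
grip_width: 1.001
grasp_force: 0.0
clock: 29.85
position: [0.5156, 0.1007, 0.2804]
ee_rot: [1.0, -0.0, 0.001, 0.0]
ft_force: [0.6, -0.1, 0.0]
grip_width: 1.004
grasp_force: 0.0
side jar0 [([0.507, 0.422], 0.68), ([0.523, 0.374], 0.4)]
side open_jar [([0.567, 0.113], 0.66)]
side crate [([0.516, -0.253], 0.77), ([0.449, -0.34], 0.6), ([0.612, -0.333], 0.57)]
top jar0 [([0.507, 0.419], 0.83)]
top open_jar [([0.586, 0.091], 0.8), ([0.725, 0.043], 0.47)]
top crate [([0.514, -0.252], 0.7), ([0.61, -0.329], 0.68)]
30.45 [0.5160087  0.09825489 0.27991639]
```

```bash
python3 -m jog '[{"grip":-1,"slide":[-0.1,-4.6,0],"yaw":0},{"grip":-1,"slide":[-0.1,-4.6,0],"yaw":0},{"grip":-1,"slide":[-0.1,-4.6,0],"yaw":0},{"grip":-1,"slide":[-0.1,-4.6,0],"yaw":0},{"grip":-1,"slide":[-0.1,-4.6,0],"yaw":0},{"grip":-1,"slide":[-0.1,-4.6,0],"yaw":0},{"grip":-1,"slide":[-0.1,-4.6,0],"yaw":0},{"grip":-1,"slide":[0,0,0],"yaw":0}]'
python3 look.py
```

```text
clock: 31.25
position: [0.5051, 0.4277, 0.2791]
ee_rot: [1.0, 0.004, -0.002, -0.002]
ft_force: [-1.0, -0.4, -0.3]
grip_width: 0.998
grasp_force: 0.0
side jar0 [([0.508, 0.421], 0.92)]
side open_jar [([0.582, 0.104], 0.79)]
side crate [([0.515, -0.252], 0.71), ([0.451, -0.342], 0.61), ([0.586, -0.304], 0.43)]
top jar0 [([0.499, 0.41], 0.75)]
top open_jar [([0.583, 0.097], 0.84)]
top crate [([0.515, -0.251], 0.96), ([0.61, -0.33], 0.96), ([0.449, -0.337], 0.72)]
31.85 [0.50924212 0.42050451 0.28006022]
```

```bash
python3 -m jog '[{"grip":-1,"slide":[0,0,3],"yaw":0},{"grip":-1,"slide":[0,0,3],"yaw":0},{"grip":-1,"slide":[0,0,2],"yaw":0},{"grip":-1,"slide":[0,0,1.2],"yaw":0},{"grip":-1,"slide":[0,0,0],"yaw":0},{"grip":1,"slide":[0,0,0],"yaw":0},{"grip":1,"slide":[0,0,0],"yaw":0},{"grip":1,"slide":[0,0,0],"yaw":0}]' 40
python3 -m jog '[{"grip":1,"slide":[0,0,0],"yaw":0},{"grip":1,"slide":[0,0,0],"yaw":0},{"grip":1,"slide":[0,0,-2],"yaw":0},{"grip":1,"slide":[0,0,-4],"yaw":0},{"grip":1,"slide":[0,0,-4],"yaw":0},{"grip":1,"slide":[0,0,0],"yaw":0}]' 40
python3 -m jog '[{"grip":1,"slide":[0.65,4.4,0],"yaw":0},{"grip":1,"slide":[0.65,4.4,0],"yaw":0},{"grip":1,"slide":[0.65,4.4,0],"yaw":0},{"grip":1,"slide":[0.65,4.4,0],"yaw":0},{"grip":1,"slide":[0.65,4.4,0],"yaw":0},{"grip":1,"slide":[0.65,4.4,0],"yaw":0},{"grip":1,"slide":[0.65,4.4,0],"yaw":0},{"grip":1,"slide":[0.65,4.4,0],"yaw":0}]'
```

```text
clock: 32.65
position: [0.5095, 0.4214, 0.1895]
ee_rot: [1.0, -0.0, 0.001, -0.001]
ft_force: [-1.2, -2.4, 5.4]
grip_width: 0.689
grasp_force: 43.8
clock: 33.25
position: [0.5098, 0.4226, 0.2943]
ee_rot: [1.0, -0.0, 0.003, -0.003]
ft_force: [0.0, 0.6, -2.6]
grip_width: 0.694
grasp_force: 44.5
clock: 34.05
position: [0.5605, 0.067, 0.2873]
ee_rot: [1.0, -0.0, -0.0, 0.0]
ft_force: [0.8, 0.5, -2.5]
grip_width: 0.693
grasp_force: 44.8
```

```bash
python3 -m jog '[{"grip":1,"slide":[0.57,4.37,0],"yaw":0},{"grip":1,"slide":[0.57,4.37,0],"yaw":0},{"grip":1,"slide":[0.57,4.37,0],"yaw":0},{"grip":1,"slide":[0.57,4.37,0],"yaw":0},{"grip":1,"slide":[0.57,4.37,0],"yaw":0},{"grip":1,"slide":[0.57,4.37,0],"yaw":0},{"grip":1,"slide":[0.57,4.37,0],"yaw":0},{"grip":1,"slide":[0,0,0],"yaw":0}]'
python3 -m jog '[{"grip":1,"slide":[0,0,3],"yaw":0},{"grip":1,"slide":[0,0,3],"yaw":0},{"grip":1,"slide":[0,0,2],"yaw":0},{"grip":1,"slide":[0,0,0],"yaw":0},{"grip":1,"slide":[0,0,0],"yaw":0}]'
python3 - <<'E'
from h import *
cv2.imwrite('pics/s8.png',cv2.resize(manip.camera('side')[110:240,260:400],None,fx=4,fy=4))
E
```

```text
clock: 34.85
position: [0.599, -0.2454, 0.286]
ee_rot: [1.0, -0.005, -0.001, 0.002]
ft_force: [-0.2, -0.8, -4.6]
grip_width: 0.691
grasp_force: 45.1
clock: 35.35
position: [0.6007, -0.2369, 0.208]
ee_rot: [1.0, -0.0, -0.0, -0.0]
ft_force: [0.5, -0.5, -2.3]
grip_width: 0.695
grasp_force: 44.9
```

View pics/s8.png

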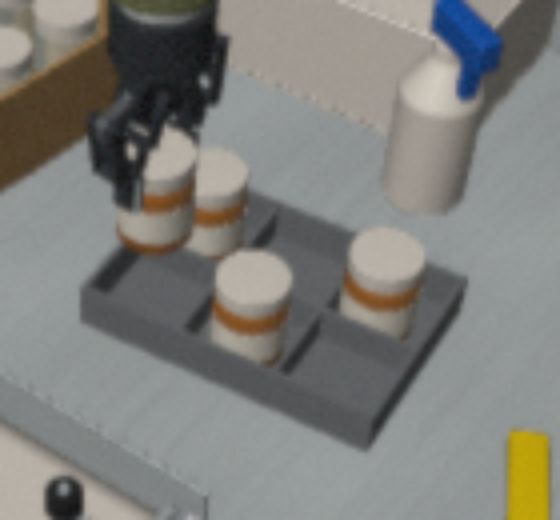

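The last jar, at crop (155,195), hangs over its cell, and the other three stand in theirs. Lowering it now.

```bash
python3 -m jog '[{"grip":1,"slide":[0,0.2,3],"yaw":0},{"grip":1,"slide":[0,0,3],"yaw":0},{"grip":1,"slide":[0,0,2],"yaw":0},{"grip":1,"slide":[0,0,0.7],"yaw":0},{"grip":1,"slide":[0,0,0],"yaw":0},{"grip":1,"slide":[0,0,0],"yaw":0}]'
python3 -m jog '[{"grip":-0.6,"slide":[0,0,0],"yaw":0},{"grip":-0.6,"slide":[0,0,0],"yaw":0},{"grip":-0.6,"slide":[0,0,0],"yaw":0},{"grip":-0.6,"slide":[0,0,0],"yaw":0},{"grip":-0.6,"slide":[0,0,-2],"yaw":0},{"grip":-0.6,"slide":[0,0,-4],"yaw":0},{"grip":-0.6,"slide":[0,0,-5],"yaw":0},{"grip":-0.6,"slide":[0,0,-5],"yaw":0}]'
python3 -m jog '[{"grip":1,"slide":[-1.5,-3.5,0],"yaw":0},{"grip":1,"slide":[-1.5,-4.5,0],"yaw":0},{"grip":1,"slide":[-1.5,-4.5,0],"yaw":0},{"grip":1,"slide":[-1.5,-4.5,0],"yaw":0},{"grip":1,"slide":[-1.5,-4.5,0],"yaw":0},{"grip":1,"slide":[-1.5,-4.5,0],"yaw":0},{"grip":1,"slide":[-1.5,-4.5,0],"yaw":0},{"grip":1,"slide":[0,0,0],"yaw":0}]'
python3 look.py
python3 - <<'E'
from h import *
a=manip.camera('side')[110:310,170:400]
cv2.imwrite('pics/s9.png',cv2.resize(a,None,fx=3,fy=3))
E
```

```text
clock: 36.0
position: [0.6017, -0.2392, 0.1228]
ee_rot: [1.0, -0.0, 0.001, 0.0]
ft_force: [-0.3, 0.5, -2.5]
grip_width: 0.693
grasp_force: 45.2
clock: 36.8
position: [0.6004, -0.2388, 0.2827]
ee_rot: [1.0, -0.0, -0.0, -0.0]
ft_force: [1.4, -0.2, -0.0]
grip_width: 0.802
grasp_force: 0.0
clock: 37.6
position: [0.4938, 0.0729, 0.2818]
ee_rot: [1.0, 0.005, 0.001, -0.001]
ft_force: [0.6, -1.1, -0.2]
grip_width: 0.004
grasp_force: 0.0
side jar0 []
side open_jar [([0.582, 0.103], 0.91)]
side crate [([0.604, -0.248], 0.94), ([0.451, -0.34], 0.89), ([0.612, -0.335], 0.79), ([0.518, -0.256], 0.56)]
top jar0 []
top open_jar [([0.589, 0.072], 0.38)]
top crate [([0.609, -0.33], 0.91), ([0.6, -0.241], 0.65), ([0.515, -0.252], 0.64), ([0.449, -0.337], 0.63)]
38.2 [0.4959056  0.06574123 0.28083549]
```

View pics/s9.png

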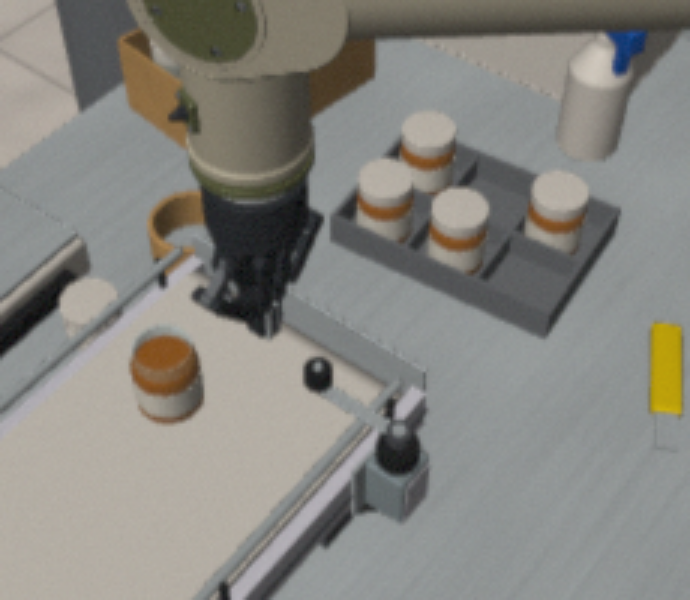

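All four jars are packed and upright. Only the open jar remains on the belt, at crop (167,375). Now the lever again.

```bash
python3 -m jog '[{"grip":1,"slide":[-1.7,-0.5,0],"yaw":0},{"grip":1,"slide":[-1.7,-0.6,0],"yaw":0},{"grip":1,"slide":[0,0,2],"yaw":0},{"grip":1,"slide":[0,0,2],"yaw":0},{"grip":1,"slide":[0,0,2],"yaw":0},{"grip":1,"slide":[0,0,1.8],"yaw":0},{"grip":1,"slide":[0,0,0],"yaw":0},{"grip":1,"slide":[0,0,0],"yaw":0}]'
python3 -m jog '[{"grip":1,"slide":[0,1,0],"yaw":0},{"grip":1,"slide":[0,1,0],"yaw":0},{"grip":1,"slide":[0,1,0],"yaw":0},{"grip":1,"slide":[-0.2,1,0],"yaw":0},{"grip":1,"slide":[-0.2,1,0],"yaw":0},{"grip":1,"slide":[-0.2,1,0],"yaw":0},{"grip":1,"slide":[0,0.8,0],"yaw":0},{"grip":1,"slide":[0,0,0],"yaw":0}]'
```

```text
clock: 39.05
position: [0.4619, 0.0772, 0.2033]
ee_rot: [1.0, -0.0, -0.0, -0.0]
ft_force: [-0.1, -0.4, -0.0]
grip_width: 0.002
grasp_force: 0.0
clock: 39.85
position: [0.456, 0.008, 0.2031]
ee_rot: [1.0, -0.001, 0.0, 0.0]
ft_force: [0.3, 5.1, 1.8]
grip_width: -0.001
grasp_force: 2.1
```

```bash
python3 -m jog '[{"grip":1,"slide":[0,0,0],"yaw":0},{"grip":1,"slide":[0,0,0],"yaw":0},{"grip":1,"slide":[0,0,0],"yaw":0},{"grip":1,"slide":[0,-1.5,0],"yaw":0},{"grip":1,"slide":[0,-1.5,0],"yaw":0},{"grip":1,"slide":[0,-1.5,0],"yaw":0},{"grip":1,"slide":[0,-1.5,0],"yaw":0},{"grip":1,"slide":[0.3,-1,0],"yaw":0}]'
python3 -m jog '[{"grip":1,"slide":[0,0,0],"yaw":0},{"grip":1,"slide":[0,0,0],"yaw":0},{"grip":1,"slide":[0,0,-2],"yaw":0},{"grip":1,"slide":[0,0,-3],"yaw":0},{"grip":1,"slide":[0,0,-3],"yaw":0},{"grip":1,"slide":[0,0,-3],"yaw":0},{"grip":1,"slide":[0,0,0],"yaw":0},{"grip":1,"slide":[0,0,0],"yaw":0}]'
python3 look.py
python3 - <<'E'
from h import *
cv2.imwrite('pics/s10.png',cv2.resize(manip.camera('side')[110:310,170:400],None,fx=3,fy=3))
E
```

```text
clock: 40.65
position: [0.4585, 0.0794, 0.2025]
ee_rot: [1.0, 0.0, -0.0, 0.001]
ft_force: [1.2, -0.0, 0.8]
grip_width: 0.001
grasp_force: 0.0
clock: 41.45
position: [0.459, 0.0782, 0.313]
ee_rot: [1.0, -0.001, 0.0, 0.0]
ft_force: [-1.6, -0.2, -1.9]
grip_width: -0.002
grasp_force: 0.0
side jar0 [([0.581, 0.103], 0.28)]
side open_jar []
side crate [([0.516, -0.255], 0.89), ([0.451, -0.342], 0.85), ([0.61, -0.334], 0.73)]
top jar0 []
top open_jar [([0.583, 0.097], 0.8)]
top crate [([0.599, -0.24], 0.97), ([0.45, -0.338], 0.73), ([0.61, -0.328], 0.6), ([0.515, -0.252], 0.58)]
42.05 [0.45878329 0.0790829  0.31281899]
```

View pics/s10.png

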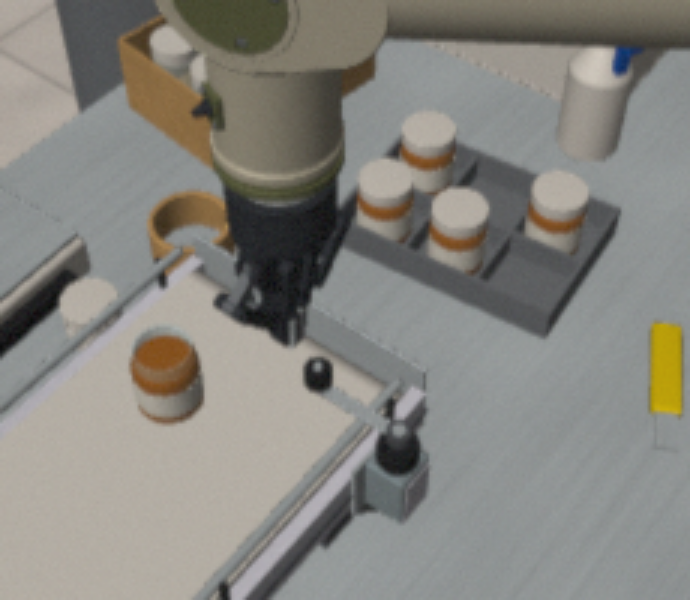

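The lever is back at rest, with the roller at (318,375). The four jars are in the crate, the open jar is standing on the belt, and the gripper is clear of everything.

```bash
python3 -c "
from workcell import manip
print(manip.hand_in())"
```

```text
the job is handed in; nothing more can be done
None
```

I swung the lever past its click and let it spring back at both the start and the end, packed all four lidded jars upright in the crate, left the lidless jar standing on the belt, and handed the job in at about 42 s; no verdict came back.

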